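Fit the cell into the lamp's battery bay

ROBOT

A 7-joint arm with a two-finger parallel gripper is mounted at the origin on a cart in front of the work surface, level with it; the furniture and walls round the work are solid. World frame = base frame: x ahead of the robot, y to its left, z up, the work surface at z = 0. Lengths are in m, angles in rad, forces in N, time in s.
With the tool pointing down it reaches from about 0.4 to 0.85 m from the base axis. Payload 4.5 kg.
Tool frame: the origin (TCP) lies on the centre line of the jaws, within the pads' length; the fingertips stand r.tip_extent ahead of it and the grasp point (between the pads) is the TCP (r.tip_extent is the distance from the TCP to the fingertips, in m); z points along the fingers, y is the line along which they close (so a half turn about z gives the same grasp; the last joint's range is limited). The gripper opens to 88 mm and grips with 3 to 60 N. Pads are 18 mm wide; open, the fingers measure 123 mm over their backs; the gripper's body (75 mm by 187 mm) begins 45 mm behind the grasp point.
Start: joints at [1.29, 0.689, -0.195, 1.565, 0.157, 0.902, -0.215], TCP at [0.194, -0.594, 0.258] pointing down, gripper open.
Joint ranges: [-3.01, 3.01], [-0.46, 2.08], [-1.47, 1.51], [0.13, 2.56], [-1, 4.14], [0.04, 2.09], [-2.66, 2.66]. Speed limits (rad/s): [2.57, 2.57, 3.14, 3.14, 3.14, 3.14, 3.14].

INTERFACE

Orientations are given as a unit quaternion [x, y, z, w].
In Python, from plant import sensors, vision, finish_job, r gives the robot as it stands. The module is installed in compiled form; this text tells all that it offers.
- The arm moves only by the tool step_arm, never from a script. Its argument "steps" is a list of rows, each a list of 2 entries, a list of its own where there are three numbers: the shift along the tool's x, y, z in cm, then the turn, a rotation vector about the tool's x, y, z in degrees. A call has 1 to 12 rows; each row shifts and turns the commanded pose from where the row before left it, along the tool's axes as they then stand; what a row does not reach is not made up. A row lasts 1/8 s, in which the tool goes at most 62.5 mm and 10.7 degrees, less where a joint would pass 70% of its speed; a pose out of reach is approached as far as the arm can. A call with a gripper value outside its range is refused whole. "claw" is the opening, from -1 (shut) to 1 (fully open), set as the call begins (left out, the last holds). The fingers move at their own pace and stop on an object; "grip_force" is the grip in N (left out, the last holds). Time passes only in rows, so rows that do not move let the fingers close. It gives the time, the measured TCP pose, the force, the opening and the grip force at its end, in the units of the state.
- sensors.get_state(): the state, without advancing time (a new reading comes with each control period).
- vision.snapshot(name): name is "side" or "top" or "wrist"; returns a dict with "img" (420x560x3 uint8, red, green, blue), "fx", "fy", "cx", "cy" (pixels), "position" and "rotation" of the camera in the world. Camera axes: x right, y down, z forward; pixel columns grow to the right and rows downward; lengths in m; the calibration is good to about 2 mm. A picture is of the moment at which its call begins. There is no depth.
- finish_job(): hands the job in; it is judged then, once.
The state is a dict: "clock": time; "q": joint angles; "qd": joint speeds; "joint_torque": joint torques, N m; "tool_pos": TCP position; "eef_rot": TCP orientation; "contact_force": force on the tool from outside, world axes, zero at the start; "moment": the same for the moment, N m; "opening": opening from 0.0 (shut) to 1.0 (fully open); "finger_force": force on a finger pad.
Only numpy, scipy, OpenCV 4.12 (cv2) and the standard library are available. Lean on these libraries where they do the work, as an engineer would, in place of code of your own. Each camera call takes 0.05 s, during which the arm holds its last target. There are 200 camera calls.

TASK

Take the thick cell from the wooden tray and fit it into the battery bay of the white lamp that lies face down: tilt it in with its flat end first, push that end gently back against the spring contact without driving it hard onto its stop, then press the end with the nub down until it snaps under the lip and the cell lies level and held. Do not force anything, let go of it, and leave the slim cell, the coffee pod and the sink strainer where they are.

Things in the scene. Friction and masses are not known exactly. Their poses are not given: they have to be found in the camera images.
- cell_center (a point): centre of the thick cell: a metal cylinder 26 mm in diameter, 50 mm long over all (the last 2.5 mm is a nub 10 mm in diameter), 65 g, lying in one of the tray's two cradles, axis 23 mm above the worktop. Its x axis runs from the flat end to the nub; at the start its z axis points up. Its sides are free to grasp: the cradle's rails and end stops stand only 3 to 5 mm above the tray
- cell_flat (a point): centre of the flat end of the thick cell (25 mm from its centre, towards -x of the cell); axes as cell_center
- cell_nub (a point): tip of the nub of the thick cell (25 mm from its centre, towards +x of the cell); axes as cell_center
- cell: the thick cell itself; its origin is on its surface, 13 mm below cell_center as it lies at the start
- slim_cell_center (a point): centre of the slim cell that lies in the tray's other cradle, 14.5 mm in diameter, 50 mm long; leave it
- tray: wooden tray, 100 x 124 x 10 mm, fixed; origin at the centre of its underside, cradles parallel to its x axis at y = +32 and -32 mm, the cells lie on its top 10 mm above the worktop
- lamp: white lamp shell, 200 x 74 mm, lying face down, fixed; origin: centre of its underside, x along its length; end pieces (beyond 61 mm from the middle) 18 mm high. In the middle is the grey battery bay, floor 14 mm above the worktop. The bay insert floats: it stands up to 5 mm either way along the lamp's x from nominal, unmeasured, and stays there. Its parts are slick
- seat (a point): nominal place of the fitted cell's centre: 27 mm above the worktop, 13 mm above the bay floor; axes as the lamp (flat end to -x, nub to +x). Rails 1.6 mm high at 11 mm either side in y, and cheeks 12 mm high at the bay's ends (inner faces 15 mm either side; x from -34 to -18 and from +19 to +25 mm of here) guide the cell; between the cheeks its sides are free for fingers
- spring_face (a point): nominal centre of the spring contact's face (19 mm to -x of seat, 6.5 mm above the bay floor): a steel plate 18 mm wide, from 1 to 12 mm above the floor. It yields to -x, starting at 1 N and 1 N more per mm, and meets its stop after 11 mm (12 N). 8 to 10 mm (9 to 11 N) of push lets the nub pass the lip; fitted, it stays pressed 6 mm (7 N). Moves with the floating insert
- lip (a point): nominal tip of the rounded lip on the end wall at +x: 23 mm to +x of seat, 20.5 mm above the bay floor, underside at 19 mm. Below, the wall face on which the nub ends up is 2 mm farther (+25 mm). Above, a short lead-in slopes away; the wall is 6 mm thick and 24 mm high. With its nub against the lip's tip the cell stays tilted, held by the spring; pressed down it snaps under. Moves with the floating insert
- pod: white coffee pod, 51 mm wide, 45 mm high, standing on the worktop; origin at the centre of its underside; leave it
- strainer: metal sink strainer, 80 mm wide, 34 mm high, on the worktop; origin at the centre of its underside; leave it
Mind the look-alikes: they are no part of the job. What is shaped like the cell but purple or turquoise is not meant.

How it is judged:
By the outcome, as a careful person would: the job done as asked, in the order asked, and still so for the second after the job is handed in, with the robot touching nothing.
It also fails if it takes over 61 s, if anything falls off the work surface, if the arm or the gripper's body presses on something with over 40 N, if the wrist force passes 120 N, or if a joint passes its speed limit or range.

## Working session

There is one attempt and no reset: what is moved stays moved. The work goes in short steps, Python scripts to look and compute and a tool call to move; the robot and the scene stay as the last step left them, time stands still between calls to the robot, and variables do not carry over. Pictures are saved under pics/ and viewed, at most 10 in all, crops included, and the job is handed in when it is done.

Besides the shell and the picture viewer there is one more tool, called after "Emit:" by a JSON object that holds its "method" and its "body", one argument or row to a line. step_arm: Moves the arm, as the interface text tells. Its arguments: {"type":"object","properties":{"steps":{"type":"array"},"claw":{"type":"number"},"grip_force":{"type":"number"}},"required":["steps"]}

```bash
mkdir -p pics; cat > h.py <<'E'
import numpy as np, cv2, pickle
from scipy.spatial.transform import Rotation as R
from plant import sensors, vision, finish_job, r
def snap(n,save=None):
    s=vision.snapshot(n)
    if save: cv2.imwrite('pics/'+save+'.png',s['img'][:,:,::-1])
    pickle.dump(s,open('last_'+n+'.pkl','wb'))
    return s
def ray(s,u,v):
    d=np.array([(u-s['cx'])/s['fx'],(v-s['cy'])/s['fy'],1.]); Rm=np.array(s['rotation'])
    if Rm.shape!=(3,3): Rm=R.from_quat(Rm).as_matrix()
    return np.array(s['position']),Rm@d
def onz(s,u,v,z):
    p,d=ray(s,u,v); return p+d*(z-p[2])/d[2]
def proj(s,P):
    Rm=np.array(s['rotation']); 
    c=Rm.T@(np.array(P)-np.array(s['position'])); return s['fx']*c[0]/c[2]+s['cx'],s['fy']*c[1]/c[2]+s['cy']
def st():
    a=sensors.get_state(); print({k:np.round(a[k],4).tolist() for k in ['clock','tool_pos','eef_rot','contact_force','opening','finger_force']}); return a
E
python3 - <<'E'
from h import *
a=st(); print(r.tip_extent, R.from_quat(a['eef_rot']).as_matrix().round(3))
t=snap('top','top0'); s=snap('side','side0'); 
for x in(t,s): print(np.round(x['position'],3),np.round(x['rotation'],3),x['fx'])
cv2.imwrite('pics/both.png',cv2.resize(np.hstack([t['img'],s['img']])[:,:,::-1],(800,300)))
E
```

```text
{'clock': 0.0, 'tool_pos': [0.1933, -0.5937, 0.2569], 'eef_rot': [0.9876, 0.1568, -0.0002, -0.0009], 'contact_force': [-0.2242, 0.1453, 0.351], 'opening': 0.9994, 'finger_force': 0.0}
0.019 [[ 0.951  0.31  -0.001]
 [ 0.31  -0.951  0.002]
 [-0.    -0.002 -1.   ]]
[0.356 0.004 0.952] [-0.698  0.714 -0.047  0.029] 430.36810592020134
[0.038 0.568 0.696] [-0.284  0.869 -0.385  0.124] 472.78135830186784
```

View pics/top0.png

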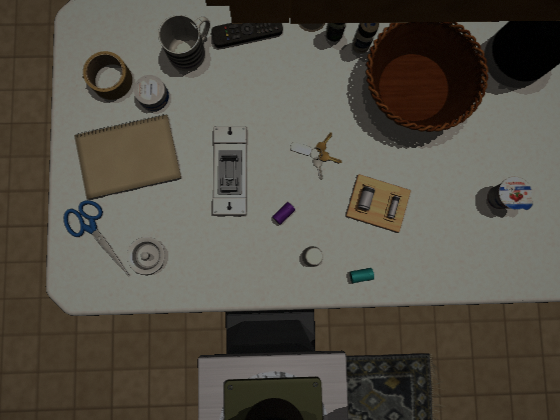

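View pics/side0.png

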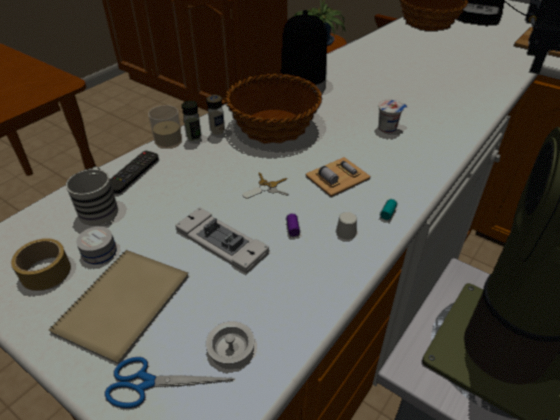

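The top view shows the tray at about (378,203), with the thick cell at (366,198) and the slim cell at (392,207). The lamp is at (230,170), the pod at (312,256) and the strainer at (148,256). I'll measure these and enlarge the details.

```bash
python3 - <<'E'
from h import *
t=pickle.load(open('last_top.pkl','rb')); t['rotation']=R.from_quat(t['rotation']).as_matrix()
im=t['img']; hsv=cv2.cvtColor(im,cv2.COLOR_RGB2HSV)
print(im[183,360],im[215,355],im[135,225],im[125,205],im[198,366],im[170,230])
# tray: wood
m=cv2.inRange(hsv,(8,60,90),(30,255,255)); m2=np.zeros_like(m); m2[165:240,335:420]=m[165:240,335:420]
m2=cv2.morphologyEx(m2,cv2.MORPH_CLOSE,np.ones((25,25)))
c=max(cv2.findContours(m2,0,2)[0],key=cv2.contourArea); rc=cv2.minAreaRect(c); b=cv2.boxPoints(rc)
P=np.array([onz(t,*q,.01) for q in b]); print('tray',rc,P.round(4).tolist(),P.mean(0).round(4),np.linalg.norm(np.diff(P,axis=0),axis=1).round(4))
g=cv2.resize(im[110:230,195:265],None,fx=5,fy=5,interpolation=2)
h=cv2.resize(im[165:241,335:421],None,fx=5,fy=5,interpolation=2)
o=np.zeros((600,790,3),np.uint8); o[:,:350]=g; o[:380,355:785]=h
cv2.imwrite('pics/crop.png',o[:,:,::-1])
E
```

```text
[123  99  63] [123  98  63] [126 127 119] [126 129 120] [116 111 108] [78 78 76]
tray ((378.66485595703125, 202.58920288085938), (55.876312255859375, 43.671749114990234), 17.10272979736328) [[0.4456, -0.1707, 0.01], [0.5386, -0.2034, 0.01], [0.4989, -0.3214, 0.01], [0.4065, -0.2874, 0.01]] [ 0.4724 -0.2457  0.01  ] [0.0986 0.1245 0.0985]
```

View pics/crop.png

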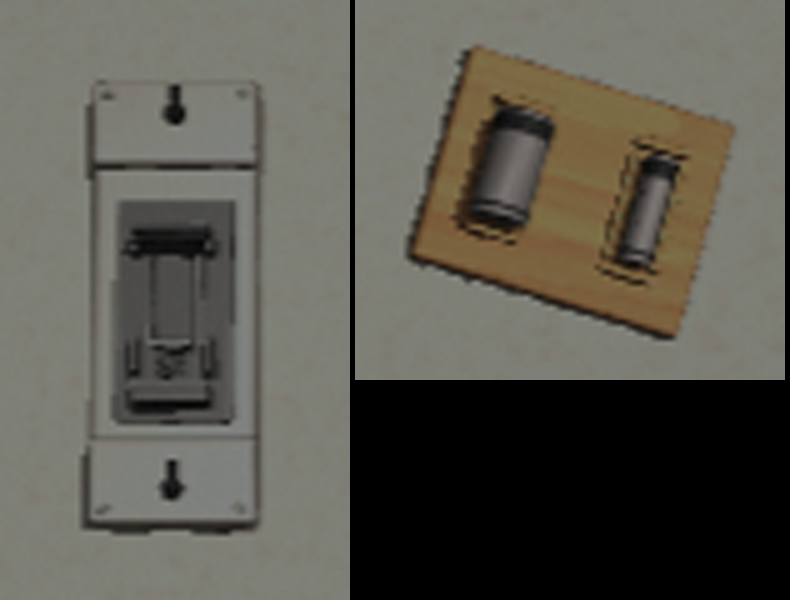

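The crop shows the thick cell in the left cradle with a dark band at its upper (+x) end. In the lamp bay the lip wall looks to be at the top (+x) and the spring with long cheeks at the bottom. I'll go over the tray and check with the wrist camera.

Emit:
{"method": "step_arm", "body": {
  "steps": [
    [[4,-2.7,0.6],[0,0,0]],
    [[4,-2.7,0.6],[0,0,0]],
    [[4,-2.7,0.6],[0,0,0]],
    [[4,-2.7,0.6],[0,0,0]],
    [[4,-2.7,0.6],[0,0,0]],
    [[4,-2.7,0.6],[0,0,0]],
    [[4,-2.7,0.6],[0,0,0]],
    [[3.8,-2.7,0.6],[0,0,9.4]],
    [[0,0,0],[0,0,9.4]],
    [[0,0,0],[0,0,9.4]],
    [[0,0,0],[0,0,9.2]],
    [[0,0,0],[0,0,0]]
  ]
}}

```text
clock: 1.6
tool_pos: [0.429, -0.2902, 0.2095]
eef_rot: [0.986, -0.167, -0.0, 0.0]
contact_force: [-0.1, -0.1, 0.4]
opening: 1.001
finger_force: 0.0
```

```bash
sed -i "s/    s=vision.snapshot(n)/    s=dict(vision.snapshot(n)); q=np.array(s['rotation']); s['rotation']=R.from_quat(q).as_matrix() if q.shape==(4,) else q/" h.py; python3 - <<'E'
from h import *
a=st(); w=snap('wrist','w1'); print(w['position'],w['rotation'],w['fx'],a['q'])
print('cell expected px',proj(w,[.483,-.2155,.023]))
E
```

```text
{'clock': 1.6, 'tool_pos': [0.429, -0.2902, 0.2095], 'eef_rot': [0.9859, -0.1672, -0.0004, 0.0001], 'contact_force': [-0.088, -0.1442, 0.3957], 'opening': 1.0014, 'finger_force': 0.0}
[ 0.50710376 -0.31816288  0.33713018] [[-3.29235539e-01 -8.94702203e-01 -3.01847524e-01]
 [-9.44247828e-01  3.11962211e-01  1.05240767e-01]
 [ 5.87499943e-06  3.19667869e-01 -9.47529658e-01]] 299.9235564409262 [ 0.4656236   0.62241296  0.06411474  1.94491834 -0.06762121  0.57690264
 -1.33225398]
cell expected px (np.float64(195.68113039265717), np.float64(167.64908327043935))
```

View pics/w1.png

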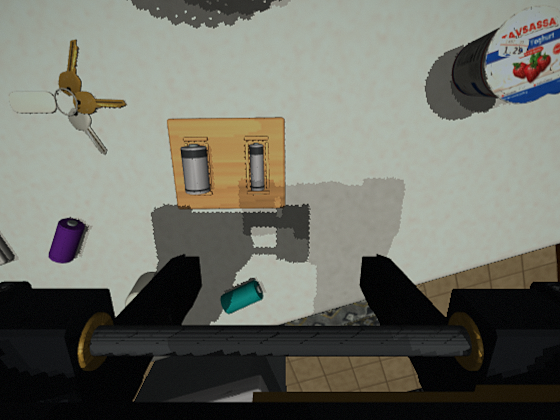

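The wrist view puts the thick cell at (195,168), which matches the prediction of (195.7,167.6). The dark band is at the far end. I'll move over it and look for the nub.

Emit:
{"method": "step_arm", "body": {
  "steps": [
    [[1.3,-4.4,0],[0,0,0]],
    [[1.3,-4.4,1],[0,0,0]],
    [[0,0,4],[0,0,0]],
    [[0,0,3],[0,0,0]],
    [[0,0,0],[0,0,0]],
    [[0,0,0],[0,0,0]]
  ]
}}

```text
clock: 2.4
tool_pos: [0.4831, -0.2165, 0.1305]
eef_rot: [0.986, -0.168, 0.001, 0.0]
contact_force: [-0.3, 0.0, 0.3]
opening: 0.999
finger_force: 0.0
```

```bash
python3 - <<'E'
from h import *
a=st(); w=snap('wrist','w2')
u,v=map(int,proj(w,[.483,-.2155,.023])); print(u,v)
cv2.imwrite('pics/w2c.png',cv2.resize(w['img'][max(v-75,0):v+75,u-100:u+100,::-1],(800,600),interpolation=2))
E
```

```text
{'clock': 2.4, 'tool_pos': [0.4831, -0.2165, 0.1305], 'eef_rot': [0.9858, -0.1679, 0.0006, 0.0001], 'contact_force': [-0.3236, 0.0038, 0.2778], 'opening': 0.9989, 'finger_force': 0.0}
278 217
```

View pics/w2c.png

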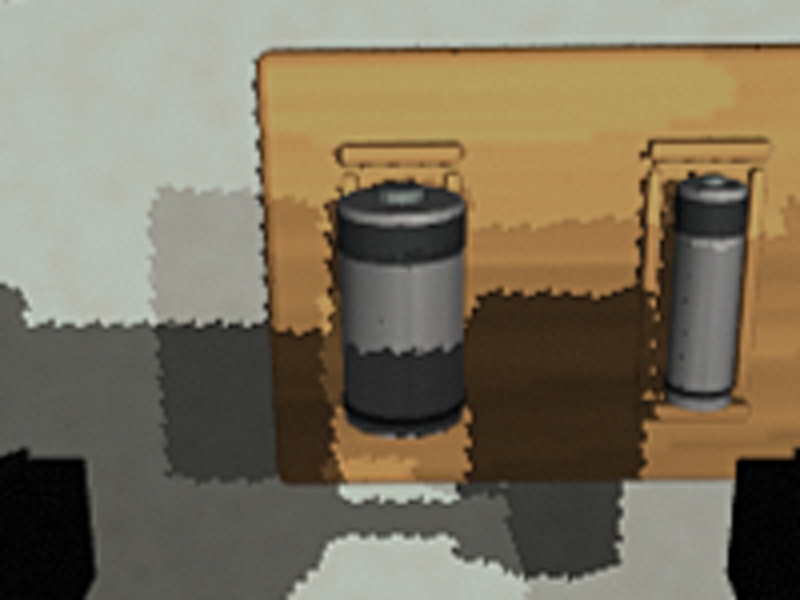

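The close-up shows the nub at the far end (+x), at crop (400,192), and the flat end towards the robot. The slim cell's gap requires the fingers to be partly closed before I go down.

```bash
python3 - <<'E'
from h import *
w=pickle.load(open('last_wrist.pkl','rb'))
f=lambda x,y:(178+x/4,142+y/4)
ax=np.array([.943,-.331])
n=onz(w,*f(402,197),.023)
e=onz(w,*f(402,240),.036); b=onz(w,*f(403,428),.023)
L=onz(w,*f(339,300),.023);Rr=onz(w,*f(466,300),.023)
for q in(n,e,b,L,Rr): print(q.round(4), ((q[:2]-[.4831,-.2165])@ax).round(4), ((q[:2]-[.4831,-.2165])@[-ax[1],ax[0]]).round(4))
E
```

```text
[ 0.5038 -0.2229  0.023 ] 0.0217 0.0008
[ 0.4989 -0.2213  0.036 ] 0.0165 0.0007
[ 0.4553 -0.2061  0.023 ] -0.0296 0.0006
[ 0.4873 -0.2032  0.023 ] -0.0004 0.0139
[ 0.4786 -0.2282  0.023 ] -0.0004 -0.0125
```

Emit:
{"method": "step_arm", "body": {
  "steps": [
    [[0,0,0],[0,0,0]],
    [[0,0,0],[0,0,0]],
    [[0,0,0],[0,0,0]],
    [[0,0,0],[0,0,0]]
  ],
  "claw": 0.14
}}

```text
clock: 2.95
tool_pos: [0.4828, -0.2161, 0.1298]
eef_rot: [0.986, -0.168, 0.0, 0.0]
contact_force: [0.1, -0.4, -0.1]
opening: 0.578
finger_force: 0.0
```

Emit:
{"method": "step_arm", "body": {
  "steps": [
    [[-0.15,0,3],[0,0,0]],
    [[0,0,3],[0,0,0]],
    [[0,0,2],[0,0,0]],
    [[0,0,1],[0,0,0]],
    [[0,0,0.35],[0,0,0]],
    [[0,0,0],[0,0,0]],
    [[0,0,0],[0,0,0]]
  ]
}}

```text
clock: 3.82
tool_pos: [0.4817, -0.2157, 0.0369]
eef_rot: [0.986, -0.168, 0.001, 0.0]
contact_force: [-0.2, 0.7, -0.2]
opening: 0.569
finger_force: 0.0
```

Emit:
{"method": "step_arm", "body": {
  "steps": [
    [[0,0,0],[0,0,0]],
    [[0,0,0],[0,0,0]],
    [[0,0,0],[0,0,0]],
    [[0,0,0],[0,0,0]],
    [[0,0,0],[0,0,0]],
    [[0,0,0],[0,0,0]]
  ],
  "claw": -1,
  "grip_force": 30
}}

```text
clock: 4.58
tool_pos: [0.4816, -0.2152, 0.0364]
eef_rot: [0.986, -0.168, 0.0, -0.0]
contact_force: [0.6, 1.6, 3.9]
opening: 0.286
finger_force: 30.0
```

Emit:
{"method": "step_arm", "body": {
  "steps": [
    [[0,0,-1],[0,0,0]],
    [[0,0,-2],[0,0,0]],
    [[0,0,-4],[0,0,0]],
    [[0,0,-4],[0,0,0]],
    [[0,0,0],[0,0,0]]
  ]
}}

```text
clock: 5.2
tool_pos: [0.4826, -0.2169, 0.1491]
eef_rot: [0.986, -0.169, 0.003, 0.001]
contact_force: [1.2, -0.1, -1.3]
opening: 0.284
finger_force: 30.0
```

```bash
python3 - <<'E'
from h import *
t=snap('top'); im=t['img']
g=lambda x,y:(195+x/5,110+y/5)
for p,z in(((92,82),.018),((258,82),.018),((92,438),.018),((256,438),.018),((258,522),.018),((94,166),.018),((258,166),.018)): print(p,onz(t,*g(*p),z).round(4))
st()
E
```

```text
(92, 82) [0.6498 0.1173 0.018 ]
(258, 82) [0.6485 0.0437 0.018 ]
(92, 438) [0.4901 0.1188 0.018 ]
(256, 438) [0.4885 0.0473 0.018 ]
(258, 522) [0.4516 0.0471 0.018 ]
(94, 166) [0.6116 0.1168 0.018 ]
(258, 166) [0.6103 0.0443 0.018 ]
{'clock': 5.25, 'tool_pos': [0.4816, -0.2163, 0.1475], 'eef_rot': [0.9857, -0.1685, 0.0012, 0.0006], 'contact_force': [0.458, 0.2487, -0.6245], 'opening': 0.2836, 'finger_force': 29.9874}
```

Emit:
{"method": "step_arm", "body": {
  "steps": [
    [[0,0,0],[0,0,-9.3]],
    [[0,0,0],[0,0,-9.3]],
    [[0,-4,0],[0,0,0]],
    [[0,-4,0],[0,0,0]],
    [[0,-4,0],[0,0,0]],
    [[0,-4,0],[0,0,0]],
    [[0,-4,0],[0,0,0]],
    [[0,-4,0],[0,0,0]],
    [[0,-4,0],[0,0,0]],
    [[0,-1.8,0],[0,0,0]],
    [[0,0,0],[0,0,0]],
    [[0,0,0],[0,0,0]]
  ]
}}

```text
clock: 6.75
tool_pos: [0.4848, 0.0808, 0.1456]
eef_rot: [1.0, -0.007, -0.001, 0.001]
contact_force: [-0.1, 0.2, -0.2]
opening: 0.287
finger_force: 30.0
```

```bash
python3 - <<'E'
from h import *
a=st(); w=snap('wrist','w3')
print(np.round(a['q'],3),proj(w,[.55,.082,.014]))
u,v=proj(w,[.55,.082,.014]);print(u,v)
cv2.imwrite('pics/w3b.png',cv2.resize(w['img'][:,:,::-1],(800,600)))
E
```

```text
{'clock': 6.75, 'tool_pos': [0.4848, 0.0808, 0.1456], 'eef_rot': [1.0, -0.0075, -0.0008, 0.0008], 'contact_force': [-0.0778, 0.1741, -0.1706], 'opening': 0.2871, 'finger_force': 29.9871}
[-0.307  0.712  0.076  2.07  -0.136  0.366 -1.708] (np.float64(276.88549574726744), np.float64(133.03084410705247))
276.88549574726744 133.03084410705247
```

View pics/w3b.png

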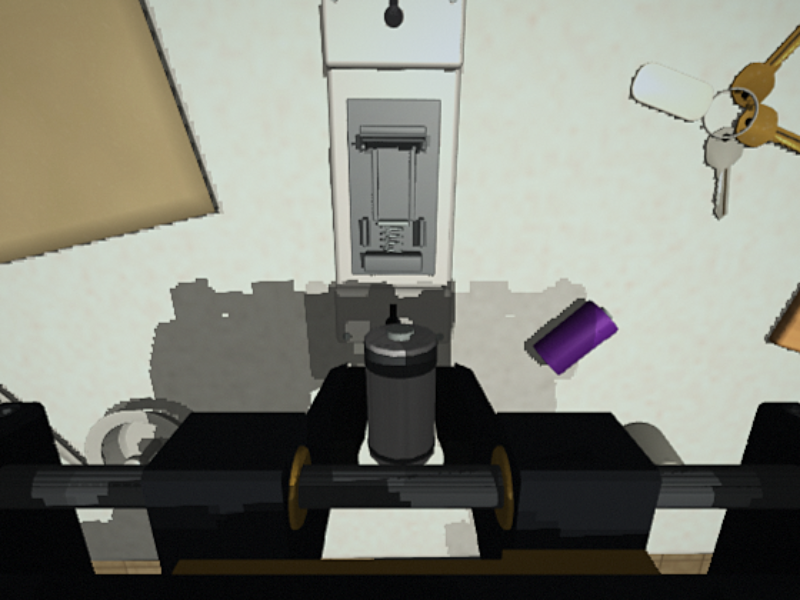

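The wrist view shows the cell held with its nub facing +x. In the bay the coil spring is at the near end (392,237), the plate at about (392,220) and the lip wall at (391,135), so the orientation fits. Next I'll zoom in on the bay.

```bash
python3 - <<'E'
from h import *
w=pickle.load(open('last_wrist.pkl','rb'))
c=w['img'][60:200,225:325,::-1]; cv2.imwrite('pics/w3c.png',cv2.resize(c,(428,600),interpolation=cv2.INTER_CUBIC)) # 4.28x
E
```

```text
(no output)
```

View pics/w3c.png

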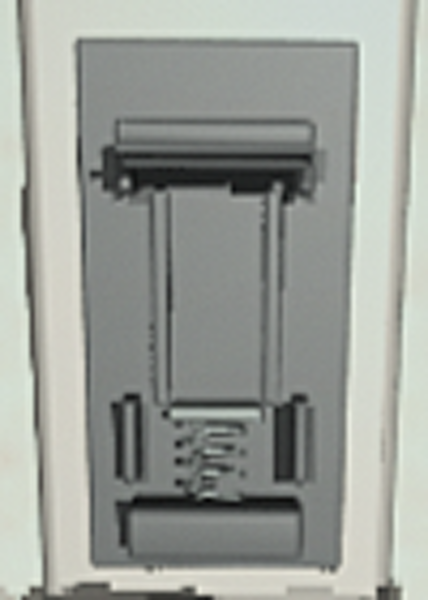

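The zoom shows the plate's top edge at crop (217,404), the near cheeks at x 115–141 and 290–313 (y 395–480), the end-wall top at y 120–147 and the rails at x 160 and 273.

```bash
python3 - <<'E'
from h import *
w=pickle.load(open('last_wrist.pkl','rb'))
f=lambda x,y:(225+x/4.28,60+y/4.2857)
for n,p,z in [('plate face top',(217,403),.026),('plate L',(170,405),.026),('plate R',(265,405),.026),('cheekL +x in',(141,395),.026),('cheekL out',(122,395),.026),('cheekR +x in',(291,395),.026),('cheekR out',(313,395),.026),('cheek -x',(128,480),.026),('wall back top L',(117,120),.038),('wall back R',(316,120),.038),('wall front top?',(216,146),.038),('lip',(216,158),.0345),('railL bot',(160,404),.0156),('railR bot',(273,404),.0156),('railL top',(160,190),.0156),('railR top',(273,190),.0156),('floor TL',(80,40),.014),('floor TR',(357,42),.014),('floor BL',(92,565),.014),('floor BR',(345,565),.014),('box',(130,503),.026),('boxR',(302,503),.026)]:
    print(n,onz(w,*f(*p),z).round(4))
E
```

```text
plate face top [0.5342 0.0831 0.026 ]
plate L [0.534  0.0921 0.026 ]
plate R [0.5337 0.074  0.026 ]
cheekL +x in [0.5359 0.0976 0.026 ]
cheekL out [0.536  0.1012 0.026 ]
cheekR +x in [0.5355 0.069  0.026 ]
cheekR out [0.5355 0.0648 0.026 ]
cheek -x [0.5197 0.1007 0.026 ]
wall back top L [0.5836 0.099  0.038 ]
wall back R [0.5831 0.0652 0.038 ]
wall front top? [0.5792 0.0823 0.038 ]
lip [0.5775 0.0824 0.0345]
railL bot [0.5328 0.0946 0.0156]
railR bot [0.5324 0.0722 0.0156]
railL top [0.5728 0.0933 0.0156]
railR top [0.5724 0.072  0.0156]
floor TL [0.5989 0.1072 0.014 ]
floor TR [0.5978 0.0563 0.014 ]
floor BL [0.4996 0.11   0.014 ]
floor BR [0.4988 0.0573 0.014 ]
box [0.5151 0.1005 0.026 ]
boxR [0.5146 0.0669 0.026 ]
```

```bash
cat >> h.py <<'E'
D=float(open('delta.txt').read()) if __import__('os').path.exists('delta.txt') else 0.
H=.0134
def tcp_of(xf,zf,th): # cell flat centre -> TCP (x,z)
    c,s=np.cos(th),np.sin(th); k=.025-D
    return np.array([xf+k*c-H*s, zf+k*s+H*c])
def flat_now(a=None):
    a=a or sensors.get_state(); M=R.from_quat(a['eef_rot']).as_matrix(); p=np.array(a['tool_pos'])
    f=p-M[:,0]*(.025-D)+M[:,2]*H
    print('flat',f.round(4),'tilt',np.degrees(np.arcsin(M[2,0])).round(2),'yaw',np.degrees(np.arctan2(M[1,0],M[0,0])).round(2),'F',np.round(a['contact_force'],2),'t',a['clock'],'ytilt',np.degrees(M[2,1]).round(2)); return f,M
def go(xf,zf,thdeg):
    a=sensors.get_state(); M=R.from_quat(a['eef_rot']).as_matrix(); p=np.array(a['tool_pos'])
    q=tcp_of(xf,zf,np.radians(thdeg)); y=.0828-.02*(q[0]-.553)
    d=np.array([q[0],y,q[1]])-p
    print('target',q.round(4),'shift tool cm',(M.T@d*100).round(2),'turn y',thdeg-np.degrees(np.arcsin(M[2,0])).round(2))
E
python3 - <<'E'
from h import *
w=pickle.load(open('last_wrist.pkl','rb'))
p=np.array([.4848,.0808,.1456]); z=p[2]-H
for n,q,zz in (('nub',(400,331),z),('front rim top',(400,356),z+.013),('flat rim top',(402,460),z+.013),('L',(366,400),z),('R',(436,400),z)): print(n,((onz(w,q[0]*.7,q[1]*.7,zz)-p)*1e3).round(1))
a=st(); 
th=np.radians(35)
go(.545,.060,35); print(tcp_of(.545,.06,th),tcp_of(.54,.026,th))
E
```

```text
nub [ 24.7  -0.7 -13.4]
front rim top [21.2 -0.7 -0.4]
flat rim top [-20.   -0.8  -0.4]
L [ -3.1  12.5 -13.4]
R [ -3.5 -13.9 -13.4]
{'clock': 6.8, 'tool_pos': [0.4849, 0.0806, 0.1458], 'eef_rot': [1.0, -0.0078, -0.0005, 0.0007], 'contact_force': [0.2245, 0.1957, -0.9939], 'opening': 0.2839, 'finger_force': 29.9873}
target [0.5578 0.0853] shift tool cm [ 7.29 -0.33  6.04] turn y 35.06
[0.55779288 0.08531605] [0.55279288 0.05131605]
```

Emit:
{"method": "step_arm", "body": {
  "steps": [
    [[0,0,0],[0,8.75,0]],
    [[0,0,0],[0,8.75,0]],
    [[0,0,0],[0,8.75,0]],
    [[0,0,0],[0,8.75,0]],
    [[0.6,-0.08,2],[0,0,0]],
    [[0.6,-0.08,2],[0,0,0]],
    [[0.6,-0.08,2],[0,0,0]],
    [[0.5,-0.06,1.5],[0,0,0]],
    [[0.2,0,1.5],[0,0,0]],
    [[0,0,0],[0,0,0]],
    [[0,0,0],[0,0,0]]
  ]
}}

```text
clock: 8.18
tool_pos: [0.5785, 0.1033, 0.1283]
eef_rot: [0.989, -0.008, 0.147, 0.006]
contact_force: [-0.0, -0.1, -0.6]
opening: 0.281
finger_force: 30.0
```

```bash
echo -0.0005 > delta.txt; sed -i 's/y=.0828/y=.0832/' h.py; python3 - <<'E'
from h import *
flat_now(); go(.542,.031,35); go(.542,.0265,35)
w=snap('wrist'); s=snap('side')
P=proj(s,[.553,.083,.04]); u,v=map(int,P)
A=cv2.resize(w['img'],(448,336)); B=cv2.resize(s['img'][v-45:v+45,u-45:u+45],(336,336),interpolation=2)
cv2.imwrite('pics/i1.png',np.hstack([A,B])[:,:,::-1])
E
```

```text
flat [0.558  0.1034 0.108 ] tilt 16.86 yaw -0.82 F [-0.04 -0.11 -0.63] t 8.175 ytilt 0.5
target [0.5552 0.0566] shift tool cm [-4.28  1.99  6.21] turn y 18.14
target [0.5552 0.0521] shift tool cm [-4.41  1.98  6.64] turn y 18.14
```

View pics/i1.png

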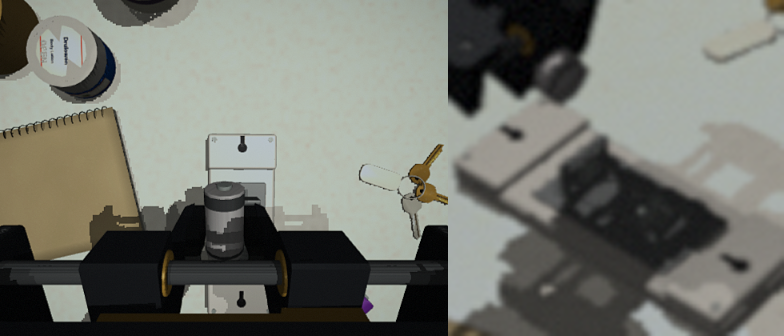

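The left panel shows the cell over the lamp, with its tilt stuck at 17° and a 2 cm drift in y. The right panel shows the hand above the bay. I think joint 6 is at its range limit, so I'll check that.

```bash
python3 - <<'E'
from h import *
a=sensors.get_state(); print(a['q'].round(3) if hasattr(a['q'],'round') else a['q'])
go(.542,.055,12)
M=R.from_quat(a['eef_rot']).as_matrix(); print((M.T@(np.array([.553,.0832,.10])-a['tool_pos'])*100).round(2))
E
```

```text
[-0.425  0.786  0.194  2.063 -1.     0.043 -0.899]
target [0.5642 0.0734] shift tool cm [-2.96  2.02  4.88] turn y -4.890000000000001
[-3.26  2.04  2.01]
```

Confirmed: joint 6 is at 0.043 and joint 5 at -1.0, so both are at their limits and the tool can't lean far enough that way. I'll set the cell back in its cradle and regrasp it with the tool leaning the other way by 18°. The cell then gets a steep tilt while the wrist stays in range.

Emit:
{"method": "step_arm", "body": {
  "steps": [
    [[0,0,-1],[0,-8.4,0]],
    [[0,0,0],[0,-8.4,0]],
    [[-1.2,4,0],[0,0,0]],
    [[-1.2,4,0],[0,0,0]],
    [[-1.2,4,0],[0,0,0]],
    [[-1.2,4,0],[0,0,0]],
    [[-1.2,4,0],[0,0,0]],
    [[-1.2,4,0],[0,0,0]],
    [[-1.2,4,0],[0,0,0]],
    [[-1,4,0],[0,0,9.3]],
    [[0,0,0],[0,0,9.3]],
    [[0,0,0],[0,0,0]]
  ]
}}

```text
clock: 9.78
tool_pos: [0.4784, -0.2152, 0.1243]
eef_rot: [0.985, -0.169, 0.03, -0.003]
contact_force: [0.3, -0.1, 0.0]
opening: 0.285
finger_force: 30.0
```

```bash
python3 - <<'E'
from h import *
f,M=flat_now(); a=st(); print(np.degrees(R.from_matrix(M.T@R.from_quat([.9858,-.1682,.0006,.0]).as_matrix()).as_rotvec()).round(2),(M.T@(np.array([.4816,-.2154,.060])-a['tool_pos'])*100).round(2))
E
```

```text
flat [ 0.4552 -0.2068  0.1094] tilt 3.38 yaw -19.53 F [ 0.27 -0.12  0.03] t 9.775 ytilt -0.94
{'clock': 9.775, 'tool_pos': [0.4784, -0.2152, 0.1243], 'eef_rot': [0.9851, -0.1693, 0.0305, -0.0031], 'contact_force': [0.2703, -0.115, 0.0279], 'opening': 0.2849, 'finger_force': 29.9873}
[-0.92 -3.32 -0.13] [-0.07  0.01  6.44]
```

Emit:
{"method": "step_arm", "body": {
  "steps": [
    [[0,0,0],[-0.9,-3.3,0]],
    [[0.3,0,2],[0,0,0]],
    [[0,0,2],[0,0,0]],
    [[0,0,2],[0,0,0]],
    [[0,0,0],[0,0,0]],
    [[0,0,0],[0,0,0]]
  ]
}}

```text
clock: 10.52
tool_pos: [0.4818, -0.2159, 0.0646]
eef_rot: [0.986, -0.169, 0.001, -0.0]
contact_force: [-0.8, -0.0, 0.1]
opening: 0.286
finger_force: 30.0
```

```bash
python3 - <<'E'
from h import *
f,M=flat_now(); a=st(); print(np.degrees(R.from_matrix(M.T@R.from_quat([.9858,-.1682,.0006,.0]).as_matrix()).as_rotvec()).round(2),(M.T@(np.array([.4816,-.2154,.0366])-a['tool_pos'])*100).round(2))
E
```

```text
flat [ 0.4578 -0.2074  0.0512] tilt 0.11 yaw -19.45 F [-0.79 -0.03  0.06] t 10.525 ytilt -0.05
{'clock': 10.525, 'tool_pos': [0.4818, -0.2159, 0.0646], 'eef_rot': [0.9856, -0.1689, 0.001, -0.0003], 'contact_force': [-0.7866, -0.0329, 0.0574], 'opening': 0.2861, 'finger_force': 29.9866}
[-0.04 -0.04 -0.09] [-0.04 -0.03  2.8 ]
```

Emit:
{"method": "step_arm", "body": {
  "steps": [
    [[0,0,1.5],[0,0,0]],
    [[0,0,0.9],[0,0,0]],
    [[0,0,0.35],[0,0,0]],
    [[0,0,0],[0,0,0]],
    [[0,0,0],[0,0,0]]
  ]
}}

```text
clock: 11.15
tool_pos: [0.4816, -0.216, 0.037]
eef_rot: [0.985, -0.17, 0.001, -0.0]
contact_force: [-0.2, 1.9, 4.5]
opening: 0.286
finger_force: 30.0
```

Emit:
{"method": "step_arm", "body": {
  "steps": [
    [[0,0,0],[0,0,0]],
    [[0,0,0],[0,0,0]],
    [[0,0,0],[0,0,0]],
    [[0,0,-1],[0,0,0]],
    [[0,0,-1],[0,-9,0]],
    [[0,0,0],[0,-9,0]],
    [[0,0,0],[0,0,0]],
    [[0,0,0],[0,0,0]]
  ],
  "claw": 0.14
}}

```text
clock: 12.15
tool_pos: [0.4816, -0.2156, 0.0531]
eef_rot: [0.976, -0.168, -0.138, -0.027]
contact_force: [-0.1, 0.1, -1.2]
opening: 0.572
finger_force: 0.0
```

```bash
python3 - <<'E'
from h import *
a=st(); M=R.from_quat(a['eef_rot']).as_matrix()
ax=np.array([.943,-.331,0]); C=np.array([.4816,-.2154,.023])+ax*-.0005
T=C-M[:,2]*.0145
print('tilt',np.degrees(np.arcsin(M[2,0])),(M.T@(T-a['tool_pos'])*100).round(2), T)
w=snap('wrist'); u,v=map(int,proj(w,C)); u=min(max(u,100),460)
cv2.imwrite('pics/w5.png',cv2.resize(w['img'][max(v-75,0):v+75,u-100:u+100,::-1],(800,600)))
E
```

```text
{'clock': 12.15, 'tool_pos': [0.4816, -0.2156, 0.0531], 'eef_rot': [0.9757, -0.1679, -0.1382, -0.0271], 'contact_force': [-0.0787, 0.1172, -1.1504], 'opening': 0.5719, 'finger_force': 0.0}
tilt -16.18257240908265 [0.78 0.01 1.45] [ 0.48490604 -0.21667312  0.03692518]
```

View pics/w5.png

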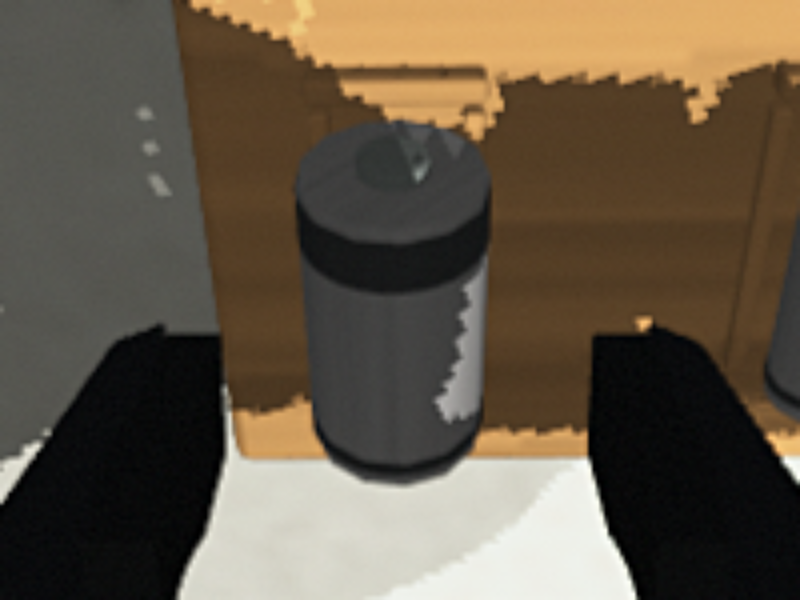

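The cell lies safely in its cradle at crop (395,300), between the open fingers, with the nub still facing +x. I'll regrasp it now with the tool leaning about 20°.

Emit:
{"method": "step_arm", "body": {
  "steps": [
    [[0,0,0],[0,-4,0]],
    [[0.5,0,0.7],[0,0,0]],
    [[0.45,0,0.7],[0,0,0]],
    [[0,0,0],[0,0,0]],
    [[0,0,0],[0,0,0]]
  ]
}}

```text
clock: 12.82
tool_pos: [0.4861, -0.217, 0.0367]
eef_rot: [0.97, -0.167, -0.173, -0.033]
contact_force: [-0.5, 0.2, 0.4]
opening: 0.573
finger_force: 0.0
```

```bash
python3 - <<'E'
from h import *
a=st(); M=R.from_quat(a['eef_rot']).as_matrix()
ax=np.array([.943,-.331,0]); C=np.array([.4816,-.2154,.023])+ax*-.0005
T=C-M[:,2]*.0145
print('tilt',np.degrees(np.arcsin(M[2,0])),'left',(M.T@(T-a['tool_pos'])*100).round(2),'cell c in tool',(M.T@(C-a['tool_pos'])*1e3).round(2))
E
```

```text
{'clock': 12.825, 'tool_pos': [0.4861, -0.217, 0.0367], 'eef_rot': [0.9702, -0.1667, -0.1728, -0.033], 'contact_force': [-0.5428, 0.2265, 0.4122], 'opening': 0.5727, 'finger_force': 0.0}
tilt -20.256393329141126 left [-0.02  0.01  0.02] cell c in tool [-0.19  0.11 14.66]
```

Emit:
{"method": "step_arm", "body": {
  "steps": [
    [[0,0,0],[0,0,0]],
    [[0,0,0],[0,0,0]],
    [[0,0,0],[0,0,0]],
    [[0,0,0],[0,0,0]],
    [[0,0,0],[0,0,0]]
  ],
  "claw": -1,
  "grip_force": 35
}}

```text
clock: 13.45
tool_pos: [0.4865, -0.2169, 0.0367]
eef_rot: [0.97, -0.166, -0.173, -0.033]
contact_force: [0.4, -0.3, 0.8]
opening: 0.284
finger_force: 35.0
```

Emit:
{"method": "step_arm", "body": {
  "steps": [
    [[-0.35,0,-0.94],[0,0,0]],
    [[-0.7,0,-1.9],[0,0,0]],
    [[-1.4,0,-3.8],[0,0,0]],
    [[-1.2,0,-3.2],[0,0,0]],
    [[0,0,0],[0,5,-9]],
    [[0,0,0],[0,8,-9]],
    [[0,0,0],[0,8,0]],
    [[0,0,0],[0,0,0]]
  ]
}}

```text
clock: 14.45
tool_pos: [0.4838, -0.2181, 0.1435]
eef_rot: [0.999, -0.029, 0.007, -0.041]
contact_force: [0.4, -0.0, -0.7]
opening: 0.284
finger_force: 35.0
```

```bash
python3 - <<'E'
from h import *
a=st(); M=R.from_quat(a['eef_rot']).as_matrix()
T=R.from_euler('z',-1.0,degrees=True).as_matrix()@np.diag([1,-1,-1.])
print(np.degrees(R.from_matrix(M.T@T).as_rotvec()).round(2),(M.T@(np.array([.56,.0832,.14])-a['tool_pos'])*100).round(2))
E
```

```text
{'clock': 14.45, 'tool_pos': [0.4838, -0.2181, 0.1435], 'eef_rot': [0.9987, -0.0291, 0.0069, -0.0411], 'contact_force': [0.3996, -0.0473, -0.7221], 'opening': 0.2835, 'finger_force': 34.9922}
[-4.72 -0.75 -2.34] [  5.84 -30.38   2.94]
```

Emit:
{"method": "step_arm", "body": {
  "steps": [
    [[0,0,0],[-4.7,-0.8,-2.3]],
    [[0.9,-3.8,0],[0,0,0]],
    [[0.9,-3.8,0],[0,0,0]],
    [[0.9,-3.8,0],[0,0,0]],
    [[0.9,-3.8,0],[0,0,0]],
    [[0.9,-3.8,0],[0,0,0]],
    [[0.9,-3.8,0],[0,0,0]],
    [[0.9,-3.8,0],[0,0,0]],
    [[0.8,-3.6,0],[0,0,0]],
    [[0,0,0],[0,0,0]],
    [[0,0,0],[0,0,0]]
  ]
}}

```text
clock: 15.82
tool_pos: [0.5617, 0.0831, 0.1414]
eef_rot: [1.0, -0.007, -0.0, 0.001]
contact_force: [-0.4, -0.1, -0.2]
opening: 0.285
finger_force: 35.0
```

```bash
cat > h2.py <<'E'
from h import *
PHI=np.radians(20.26); CC=np.array([-.0002,.0001,.01466])  # cell centre in tool
Rc=R.from_euler('y',-PHI).as_matrix()   # cell axes in tool: x_cell tilted up
XC=np.array([np.cos(PHI),0,-np.sin(PHI)])
def cell(a):
    M=R.from_quat(a['eef_rot']).as_matrix(); p=np.array(a['tool_pos']); c=p+M@CC; ax=M@XC
    return M,p,c,ax,c-.025*ax
def rep():
    a=sensors.get_state(); M,p,c,ax,f=cell(a)
    print('t',round(a['clock'],2),'flat',f.round(4),'celltilt',np.degrees(np.arcsin(ax[2])).round(2),'yaw',np.degrees(np.arctan2(ax[1],ax[0])).round(2),'ytilt',np.degrees(M[2,1]).round(2),'F',np.round(a['contact_force'],2),'low corner z',(f[2]-.013*np.cos(np.arcsin(ax[2]))).round(4),'q',np.round(a['q'][4:],2)); return a
def to(xf,zf,tilt,yaw=-1.0,y=.0832):
    a=sensors.get_state(); M,p,c,ax,f=cell(a)
    tt=np.radians(tilt)-PHI
    T=R.from_euler('z',yaw,degrees=True).as_matrix()@np.diag([1,-1,-1.])@R.from_euler('y',tt).as_matrix()
    F=np.array([xf,y-.02*(xf-.553),zf]); P=F+.025*T@XC-T@CC
    print('to',xf,zf,tilt,'shift(cur axes)cm',(M.T@(P-p)*100).round(2),'shift(new axes)',(T.T@(P-p)*100).round(2),'turn',np.degrees(R.from_matrix(M.T@T).as_rotvec()).round(2))
E
python3 - <<'E'
from h2 import *
rep(); to(.545,.06,32); to(.542,.04,32)
w=snap('wrist'); cv2.imwrite('pics/w6.png',w['img'][:,:,::-1])
a=sensors.get_state();M,p,c,ax,f=cell(a)
print('nub px pred',proj(w,c+.025*ax))
E
```

```text
t 15.82 flat [0.538  0.0833 0.1181] celltilt 20.22 yaw -0.69 ytilt 0.16 F [-0.39 -0.14 -0.25] low corner z 0.1059 q [-0.79  0.67 -1.05]
to 0.545 0.06 32 shift(cur axes)cm [ 0.18 -0.02  5.38] shift(new axes) [-0.92 -0.01  5.3 ] turn [ 0.13 11.78  0.27]
to 0.542 0.04 32 shift(cur axes)cm [-0.12 -0.03  7.38] shift(new axes) [-1.63 -0.01  7.2 ] turn [ 0.13 11.78  0.27]
nub px pred (np.float64(281.11611890569935), np.float64(240.7955349423199))
```

Emit:
{"method": "step_arm", "body": {
  "steps": [
    [[0,0,0],[0,5.9,0]],
    [[0,0,0],[0,5.9,0]],
    [[-0.3,0,1.8],[0,0,0]],
    [[-0.3,0,1.8],[0,0,0]],
    [[-0.3,0,1.7],[0,0,0]],
    [[0,0,0],[0,0,0]],
    [[0,0,0],[0,0,0]]
  ]
}}

```text
clock: 16.75
tool_pos: [0.5636, 0.0824, 0.088]
eef_rot: [0.995, -0.007, 0.103, 0.001]
contact_force: [0.8, 0.0, -0.1]
opening: 0.28
finger_force: 35.0
```

```bash
python3 - <<'E'
from h2 import *
rep(); to(.5415,.045,32);to(.5415,.030,32); to(.5415,.0265,32)
E
```

```text
t 16.75 flat [0.5452 0.0825 0.0604] celltilt 32.07 yaw -0.82 ytilt 0.08 F [ 0.76  0.04 -0.08] low corner z 0.0493 q [-0.97  0.08 -0.88]
to 0.5415 0.045 32 shift(cur axes)cm [-0.67 -0.08  1.43] shift(new axes) [-0.67 -0.07  1.43] turn [ 0.05 -0.07  0.14]
to 0.5415 0.03 32 shift(cur axes)cm [-0.98 -0.08  2.9 ] shift(new axes) [-0.98 -0.07  2.9 ] turn [ 0.05 -0.07  0.14]
to 0.5415 0.0265 32 shift(cur axes)cm [-1.05 -0.08  3.24] shift(new axes) [-1.05 -0.07  3.24] turn [ 0.05 -0.07  0.14]
```

Emit:
{"method": "step_arm", "body": {
  "steps": [
    [[0,0,0],[0,-6,0]],
    [[0,-0.05,0],[0,0,0]],
    [[0,0,0],[0,0,0]]
  ]
}}

```text
clock: 17.12
tool_pos: [0.563, 0.0843, 0.0875]
eef_rot: [0.999, -0.006, 0.052, 0.001]
contact_force: [-0.7, -0.1, -1.2]
opening: 0.282
finger_force: 35.0
```

```bash
python3 - <<'E'
from h2 import *
rep(); to(.540,.045,26);to(.540,.0327,26); to(.5227,.0327,26)
E
```

```text
t 17.12 flat [0.5419 0.0845 0.0619] celltilt 26.19 yaw -0.7 ytilt 0.07 F [-0.67 -0.11 -1.17] low corner z 0.0502 q [-0.94  0.35 -0.92]
to 0.54 0.045 26 shift(cur axes)cm [-0.36  0.12  1.67] shift(new axes) [-0.35  0.12  1.67] turn [ 0.05 -0.19  0.27]
to 0.54 0.0327 26 shift(cur axes)cm [-0.48  0.11  2.89] shift(new axes) [-0.47  0.12  2.89] turn [ 0.05 -0.19  0.27]
to 0.5227 0.0327 26 shift(cur axes)cm [-2.2   0.1   2.71] shift(new axes) [-2.19  0.11  2.72] turn [ 0.05 -0.19  0.27]
```

Emit:
{"method": "step_arm", "body": {
  "steps": [
    [[-0.18,0.06,0.85],[0,0,0]],
    [[-0.18,0.05,0.8],[0,0,0]],
    [[-0.1,0,0.7],[0,0,0]],
    [[0,0,0.5],[0,0,0]],
    [[0,0,0],[0,0,0]],
    [[0,0,0],[0,0,0]]
  ]
}}

```text
clock: 17.88
tool_pos: [0.5613, 0.0826, 0.0586]
eef_rot: [0.999, -0.007, 0.051, 0.001]
contact_force: [-1.0, -0.2, 1.0]
opening: 0.285
finger_force: 35.0
```

```bash
python3 - <<'E'
from h2 import *
rep(); to(.533,.0322,26); to(.5227,.0322,26)
E
```

```text
t 17.88 flat [0.5401 0.0828 0.033 ] celltilt 26.06 yaw -0.77 ytilt 0.06 F [-1.03 -0.24  1.  ] low corner z 0.0213 q [-0.95  0.26 -0.9 ]
to 0.533 0.0322 26 shift(cur axes)cm [-0.71 -0.06  0.01] shift(new axes) [-0.71 -0.06  0.01] turn [ 0.04 -0.06  0.21]
to 0.5227 0.0322 26 shift(cur axes)cm [-1.74 -0.07 -0.1 ] shift(new axes) [-1.74 -0.06 -0.09] turn [ 0.04 -0.06  0.21]
```

Now I'll push slowly towards the spring in steps and watch the force.

Emit:
{"method": "step_arm", "body": {
  "steps": [
    [[-0.35,-0.05,0],[0,0,0]],
    [[-0.35,0,-0.02],[0,0,0]],
    [[-0.2,0,-0.02],[0,0,0]],
    [[0,0,0],[0,0,0]],
    [[0,0,0],[0,0,0]]
  ]
}}

```text
clock: 18.5
tool_pos: [0.5527, 0.0834, 0.0581]
eef_rot: [0.999, -0.007, 0.051, 0.001]
contact_force: [-0.1, 0.9, -0.5]
opening: 0.285
finger_force: 35.0
```

```bash
python3 - <<'E'
from h2 import *
rep(); to(.5267,.0322,26)
E
```

```text
t 18.5 flat [0.5316 0.0836 0.0325] celltilt 26.11 yaw -0.76 ytilt 0.06 F [-0.06  0.94 -0.46] low corner z 0.0208 q [-0.96  0.23 -0.9 ]
to 0.5267 0.0322 26 shift(cur axes)cm [-0.48 -0.   -0.01] shift(new axes) [-0.48  0.   -0.01] turn [ 0.04 -0.11  0.21]
```

Emit:
{"method": "step_arm", "body": {
  "steps": [
    [[-0.2,0,-0.02],[0,0,0]],
    [[-0.2,0,-0.02],[0,0,0]],
    [[0,0,0],[0,0,0]],
    [[0,0,0],[0,0,0]]
  ]
}}

```text
clock: 19.0
tool_pos: [0.5492, 0.0834, 0.0583]
eef_rot: [0.999, -0.007, 0.051, 0.001]
contact_force: [1.9, 0.4, 0.2]
opening: 0.286
finger_force: 35.0
```

```bash
python3 - <<'E'
from h2 import *
rep()
E
```

```text
t 19.0 flat [0.528  0.0836 0.0326] celltilt 26.16 yaw -0.77 ytilt 0.06 F [1.86 0.38 0.25] low corner z 0.021 q [-0.96  0.21 -0.9 ]
```

Emit:
{"method": "step_arm", "body": {
  "steps": [
    [[-0.15,0,0],[0,0,0]],
    [[-0.15,0,0],[0,0,0]],
    [[0,0,0],[0,0,0]],
    [[0,0,0],[0,0,0]]
  ]
}}

```text
clock: 19.5
tool_pos: [0.5464, 0.0834, 0.0581]
eef_rot: [0.999, -0.007, 0.052, 0.001]
contact_force: [4.8, -0.3, 2.3]
opening: 0.284
finger_force: 35.0
```

```bash
python3 - <<'E'
from h2 import *
rep()
E
```

```text
t 19.5 flat [0.5253 0.0836 0.0325] celltilt 26.19 yaw -0.77 ytilt 0.06 F [ 4.78 -0.26  2.34] low corner z 0.0208 q [-0.96  0.2  -0.9 ]
```

Emit:
{"method": "step_arm", "body": {
  "steps": [
    [[-0.15,0,0],[0,0,0]],
    [[-0.1,0,0],[0,0,0]],
    [[0,0,0],[0,0,0]],
    [[0,0,0],[0,0,0]]
  ]
}}

```text
clock: 20.0
tool_pos: [0.5446, 0.0834, 0.0581]
eef_rot: [0.999, -0.007, 0.052, 0.001]
contact_force: [6.0, -0.6, 3.1]
opening: 0.286
finger_force: 35.0
```

```bash
python3 - <<'E'
from h2 import *
rep()
E
```

```text
t 20.0 flat [0.5235 0.0836 0.0324] celltilt 26.27 yaw -0.77 ytilt 0.07 F [ 5.99 -0.64  3.09] low corner z 0.0207 q [-0.96  0.19 -0.9 ]
```

Emit:
{"method": "step_arm", "body": {
  "steps": [
    [[-0.1,0,0],[0,0,0]],
    [[-0.1,0,0],[0,0,0]],
    [[-0.1,0,0],[0,0,0]],
    [[0,0,0],[0,0,0]],
    [[0,0,0],[0,0,0]]
  ]
}}

```text
clock: 20.62
tool_pos: [0.5428, 0.0835, 0.0581]
eef_rot: [0.999, -0.007, 0.054, 0.001]
contact_force: [7.7, 0.9, 4.2]
opening: 0.286
finger_force: 35.0
```

```bash
python3 - <<'E'
from h2 import *
rep(); to(.5205,.029,24); to(.5205,.0268,16);to(.5205,.027,8);to(.5205,.0272,0)
E
```

```text
t 20.62 flat [0.5218 0.0837 0.0324] celltilt 26.4 yaw -0.77 ytilt 0.08 F [7.67 0.93 4.23] low corner z 0.0207 q [-0.96  0.18 -0.9 ]
to 0.5205 0.029 24 shift(cur axes)cm [-0.07 -0.01  0.43] shift(new axes) [-0.05 -0.01  0.43] turn [ 0.06 -2.4   0.2 ]
to 0.5205 0.0268 16 shift(cur axes)cm [ 0.2  -0.01  1.01] shift(new axes) [ 0.38 -0.01  0.96] turn [  0.07 -10.4    0.19]
to 0.5205 0.027 8 shift(cur axes)cm [ 0.43 -0.01  1.39] shift(new axes) [ 0.85 -0.01  1.18] turn [  0.09 -18.4    0.19]
to 0.5205 0.0272 0 shift(cur axes)cm [ 0.61 -0.01  1.8 ] shift(new axes) [ 1.35 -0.01  1.34] turn [  0.1  -26.4    0.18]
```

Emit:
{"method": "step_arm", "body": {
  "steps": [
    [[0,0,0.2],[0,0,0]],
    [[0,0,0.2],[0,0,0]],
    [[0,0,0.1],[0,0,0]],
    [[0,0,0],[0,0,0]],
    [[0,0,0],[0,0,0]]
  ]
}}

```text
clock: 21.25
tool_pos: [0.5444, 0.0832, 0.0538]
eef_rot: [0.998, -0.007, 0.055, 0.001]
contact_force: [9.0, -0.0, 7.9]
opening: 0.288
finger_force: 35.0
```

```bash
python3 - <<'E'
from h2 import *
rep()
for z,t in((.0268,18),(.027,10),(.0272,0)): to(.5222,z,t)
E
```

```text
t 21.25 flat [0.5234 0.0833 0.028 ] celltilt 26.54 yaw -0.79 ytilt 0.1 F [ 9.01 -0.03  7.87] low corner z 0.0164 q [-0.96  0.16 -0.9 ]
to 0.5222 0.0268 18 shift(cur axes)cm [ 0.18 -0.04  0.49] shift(new axes) [ 0.25 -0.04  0.45] turn [ 0.09 -8.54  0.16]
to 0.5222 0.027 10 shift(cur axes)cm [ 0.43 -0.04  0.86] shift(new axes) [ 0.66 -0.04  0.7 ] turn [  0.1  -16.54   0.16]
to 0.5222 0.0272 0 shift(cur axes)cm [ 0.66 -0.04  1.37] shift(new axes) [ 1.2  -0.04  0.93] turn [  0.12 -26.54   0.15]
```

Emit:
{"method": "step_arm", "body": {
  "steps": [
    [[0.1,0,0.17],[0,-4.2,0]],
    [[0.1,0,0.17],[0,-4.2,0]],
    [[0,0,0],[0,0,0]],
    [[0,0,0],[0,0,0]]
  ]
}}

```text
clock: 21.75
tool_pos: [0.547, 0.0839, 0.0499]
eef_rot: [1.0, -0.007, -0.018, 0.001]
contact_force: [10.1, 2.2, 3.3]
opening: 0.286
finger_force: 35.0
```

```bash
python3 - <<'E'
from h2 import *
rep()
for z,t in((.0278,10),(.0275,5),(.0275,0)): to(.5226,z,t)
E
```

```text
t 21.75 flat [0.5225 0.0841 0.0275] celltilt 18.18 yaw -0.76 ytilt 0.07 F [10.11  2.21  3.28] low corner z 0.0151 q [-0.86  0.49 -1.  ]
to 0.5226 0.0278 10 shift(cur axes)cm [0.31 0.04 0.33] shift(new axes) [0.36 0.04 0.28] turn [ 0.1  -8.18  0.2 ]
to 0.5226 0.0275 5 shift(cur axes)cm [0.48 0.04 0.6 ] shift(new axes) [0.6  0.04 0.47] turn [  0.11 -13.18   0.2 ]
to 0.5226 0.0275 0 shift(cur axes)cm [0.62 0.04 0.85] shift(new axes) [0.85 0.04 0.62] turn [  0.11 -18.18   0.19]
```

Emit:
{"method": "step_arm", "body": {
  "steps": [
    [[0.16,0,0.17],[0,-4.1,0]],
    [[0.17,0,0.17],[0,-4.1,0]],
    [[0,0,0],[0,0,0]],
    [[0,0,0],[0,0,0]]
  ]
}}

```text
clock: 22.25
tool_pos: [0.55, 0.0836, 0.046]
eef_rot: [0.996, -0.007, -0.089, -0.0]
contact_force: [10.7, 1.4, 3.8]
opening: 0.286
finger_force: 35.0
```

```bash
python3 - <<'E'
from h2 import *
rep()
for z,t in((.0275,5),(.0275,0)): to(.5226,z,t)
E
```

```text
t 22.25 flat [0.5226 0.0838 0.0273] celltilt 10.0 yaw -0.79 ytilt 0.07 F [10.67  1.43  3.77] low corner z 0.0145 q [-0.76  0.74 -1.1 ]
to 0.5226 0.0275 5 shift(cur axes)cm [0.19 0.02 0.19] shift(new axes) [0.21 0.02 0.17] turn [ 0.11 -5.    0.18]
to 0.5226 0.0275 0 shift(cur axes)cm [0.37 0.02 0.42] shift(new axes) [0.43 0.02 0.35] turn [  0.12 -10.     0.18]
```

Emit:
{"method": "step_arm", "body": {
  "steps": [
    [[0.18,0,0.09],[0,-2.5,0]],
    [[0.15,0,0.1],[0,-2.5,0]],
    [[0,0,0],[0,0,0]],
    [[0,0,0],[0,0,0]]
  ]
}}

```text
clock: 22.75
tool_pos: [0.5522, 0.0834, 0.0432]
eef_rot: [0.991, -0.007, -0.133, -0.0]
contact_force: [10.1, 0.2, 3.0]
opening: 0.285
finger_force: 35.0
```

```bash
python3 - <<'E'
from h2 import *
rep()
for z,t in((.0275,1),(.0272,0)): to(.5232,z,t)
E
```

```text
t 22.75 flat [0.5232 0.0837 0.0269] celltilt 4.94 yaw -0.79 ytilt 0.06 F [10.07  0.17  3.02] low corner z 0.014 q [-0.7   0.88 -1.16]
to 0.5232 0.0275 1 shift(cur axes)cm [0.14 0.01 0.11] shift(new axes) [0.14 0.01 0.1 ] turn [ 0.12 -3.94  0.18]
to 0.5232 0.0272 0 shift(cur axes)cm [0.18 0.01 0.19] shift(new axes) [0.2  0.01 0.17] turn [ 0.12 -4.94  0.18]
```

Emit:
{"method": "step_arm", "body": {
  "steps": [
    [[0.11,0,0.08],[0,-2.5,0]],
    [[0.1,0,0.08],[0,-2.5,0]],
    [[0,0,0],[0,0,0]],
    [[0,0,0],[0,0,0]]
  ]
}}

```text
clock: 23.25
tool_pos: [0.5537, 0.0833, 0.0407]
eef_rot: [0.984, -0.007, -0.176, -0.001]
contact_force: [9.4, 0.2, 1.4]
opening: 0.28
finger_force: 35.0
```

```bash
python3 - <<'E'
from h2 import *
rep(); to(.5255,.027,0)
E
```

```text
t 23.25 flat [0.5234 0.0836 0.0271] celltilt -0.04 yaw -0.79 ytilt 0.07 F [9.44 0.17 1.38] low corner z 0.0141 q [-0.66  1.01 -1.2 ]
to 0.5255 0.027 0 shift(cur axes)cm [ 0.2  -0.   -0.07] shift(new axes) [ 0.2  -0.   -0.07] turn [0.14 0.04 0.17]
```

The cell is level and the force is falling as expected. I'll ease it forward until the nub rests on the wall.

Emit:
{"method": "step_arm", "body": {
  "steps": [
    [[0.09,0,-0.03],[0,0,0]],
    [[0.09,0,-0.03],[0,0,0]],
    [[0.09,0,-0.03],[0,0,0]],
    [[0.09,0,-0.03],[0,0,0]],
    [[0,0,0],[0,0,0]],
    [[0,0,0],[0,0,0]]
  ]
}}

```text
clock: 24.0
tool_pos: [0.5556, 0.0833, 0.0406]
eef_rot: [0.984, -0.007, -0.178, -0.001]
contact_force: [7.6, 0.6, 2.6]
opening: 0.28
finger_force: 35.0
```

```bash
python3 - <<'E'
from h2 import *
rep()
E
```

```text
t 24.0 flat [0.5253 0.0836 0.0271] celltilt -0.28 yaw -0.81 ytilt 0.06 F [7.55 0.59 2.62] low corner z 0.0141 q [-0.66  1.02 -1.2 ]
```

Emit:
{"method": "step_arm", "body": {
  "steps": [
    [[0.1,0,-0.03],[0,0,0]],
    [[0.1,0,-0.03],[0,0,0]],
    [[0,0,0],[0,0,0]],
    [[0,0,0],[0,0,0]]
  ]
}}

```text
clock: 24.5
tool_pos: [0.5567, 0.0833, 0.0406]
eef_rot: [0.984, -0.007, -0.179, -0.001]
contact_force: [4.8, 0.4, 4.3]
opening: 0.281
finger_force: 35.0
```

```bash
python3 - <<'E'
from h2 import *
rep()
E
```

```text
t 24.5 flat [0.5263 0.0836 0.0271] celltilt -0.41 yaw -0.83 ytilt 0.05 F [4.78 0.39 4.3 ] low corner z 0.0141 q [-0.66  1.03 -1.21]
```

Emit:
{"method": "step_arm", "body": {
  "steps": [
    [[0,0,0],[0,0,0]],
    [[0,0,0],[0,0,0]],
    [[0,0,0],[0,0,0]],
    [[0,0,0],[0,0,0]]
  ],
  "claw": -0.1
}}

```text
clock: 25.0
tool_pos: [0.5554, 0.0834, 0.0401]
eef_rot: [0.983, -0.007, -0.181, -0.001]
contact_force: [0.1, 0.1, -0.8]
opening: 0.447
finger_force: 0.0
```

Emit:
{"method": "step_arm", "body": {
  "steps": [
    [[0,0,-1],[0,0,0]],
    [[0,0,-2],[0,0,0]],
    [[0,0,-3],[0,0,0]],
    [[-3,0,-3],[0,7,0]],
    [[-4,0,-1],[0,7,0]],
    [[-3,0,0],[0,6,0]],
    [[0,0,0],[0,0,0]],
    [[0,0,0],[0,0,0]]
  ]
}}

```text
clock: 26.0
tool_pos: [0.4952, 0.0846, 0.1586]
eef_rot: [1.0, -0.007, -0.006, 0.0]
contact_force: [0.4, -0.3, 0.3]
opening: 0.448
finger_force: 0.0
```

```bash
python3 - <<'E'
from h import *
st(); w=snap('wrist'); s=snap('side'); t=snap('top')
def crop(s,P,h,o):
    u,v=map(int,proj(s,P)); u=min(max(u,h),560-h); v=min(max(v,h),420-h); return cv2.resize(s['img'][v-h:v+h,u-h:u+h],(o,o),interpolation=2)
P=[.553,.083,.027]
print(proj(w,P))
cv2.imwrite('pics/fin.png',np.hstack([crop(w,P,70,400),crop(s,P,40,400)])[:,:,::-1])
E
```

```text
{'clock': 26.0, 'tool_pos': [0.4952, 0.0846, 0.1586], 'eef_rot': [1.0, -0.0067, -0.0057, 0.0], 'contact_force': [0.4354, -0.3131, 0.3267], 'opening': 0.4476, 'finger_force': 0.0}
(np.float64(280.69044706939724), np.float64(140.52201587910005))
```

View pics/fin.png

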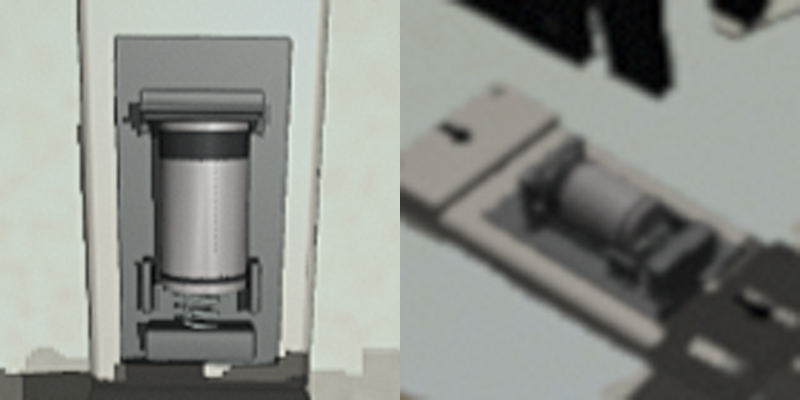

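The left panel shows the cell lying in the bay at (205,205), with the nub out of sight under the lip at y≈125 and the spring compressed at (195,305). The side view on the right shows it level. The hand is well clear, so I'm handing the job in.

```bash
python3 -c "
from plant import finish_job
print(finish_job())"
```

```text
the job is handed in; nothing more can be done
None
```

The thick cell is fitted in the lamp's bay, level with its nub under the lip and the gripper clear; I handed the job in at 26 s of the 61 s limit, after setting the cell back once to regrasp it and with spring force readings no higher than about 10.7 N (stop at 12 N).

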